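# Click the test-kit box lid shut

## Task

Press down the four corner sections of the test-kit box's lid rim with the fingertips, one after another, until every section has clicked shut, pressing no harder than a firm fingertip would. Do not pick up, tip or push the box away from its place, leave the bottle, the jar and the test cassette where they are, and finish with the hand clear.

Things in the scene. Friction and masses are not known exactly. Their poses are not given: they have to be found in the camera images.
- kit_box: Test-kit box, loose on the table: white body, teal click-on lid, 185 (x) x 144 (y) mm, about 1 kg; slides if pushed sideways. Origin: centre of the underside, z up, x along the long side. The lid's fixed middle panel (116 x 76 mm, white card) has its top 61 mm above the table; the rim around it, 32 mm wide, is cut at mid-side into four L-shaped corner sections that move separately.
- corner_far_left (a joint): Travel straight down of the far left rim section (box's +x +y corner), m. 0: sprung up, top 72 mm above the table, orange seal showing under it. 0.008: clicked shut, hard stop, top 64 mm above the table. Takes about 8 N to start, less as it goes down; past 0.0045 it snaps shut by itself and stays; released earlier it springs back up.
- corner_far_right (a joint): Travel straight down of the far right rim section (box's +x -y corner), m. 0: sprung up, top 72 mm above the table, orange seal showing under it. 0.008: clicked shut, hard stop, top 64 mm above the table. Takes about 8 N to start, less as it goes down; past 0.0045 it snaps shut by itself and stays; released earlier it springs back up.
- corner_near_left (a joint): Travel straight down of the near left rim section (box's -x +y corner), m. 0: sprung up, top 72 mm above the table, orange seal showing under it. 0.008: clicked shut, hard stop, top 64 mm above the table. Takes about 8 N to start, less as it goes down; past 0.0045 it snaps shut by itself and stays; released earlier it springs back up.
- corner_near_right (a joint): Travel straight down of the near right rim section (box's -x -y corner), m. 0: sprung up, top 72 mm above the table, orange seal showing under it. 0.008: clicked shut, hard stop, top 64 mm above the table. Takes about 8 N to start, less as it goes down; past 0.0045 it snaps shut by itself and stays; released earlier it springs back up.
- press_far_left (a point): Centre of the top face of the far left section at the very corner of the rim (a 14 mm white square marks it), at 76, 56 mm in the box's x, y; moves down with the section. The flat top around it is 32 x 32 mm. z up.
- press_far_right (a point): Centre of the top face of the far right section at the very corner of the rim (a 14 mm white square marks it), at 76, -56 mm in the box's x, y; moves down with the section. The flat top around it is 32 x 32 mm. z up.
- press_near_left (a point): Centre of the top face of the near left section at the very corner of the rim (a 14 mm white square marks it), at -76, 56 mm in the box's x, y; moves down with the section. The flat top around it is 32 x 32 mm. z up.
- press_near_right (a point): Centre of the top face of the near right section at the very corner of the rim (a 14 mm white square marks it), at -76, -56 mm in the box's x, y; moves down with the section. The flat top around it is 32 x 32 mm. z up.
- gel_bottle: Bystander: clear hand-gel bottle with a blue cap, 48 mm diameter, 115 mm tall, loose. Origin at the centre of its underside.
- sample_jar: Bystander: white sample jar with a red cap, 48 mm diameter, 65 mm tall, loose. Origin at the centre of its underside.
- test_cassette: Bystander: flat white test cassette, 24 x 75 x 8 mm, lying loose on the table. Origin at the centre of its underside.
Things that resemble listed ones, but are neither listed nor needed, are in the scene too. What is meant by the kit_box is not blue, and is the larger of those in its own colour.

How it is judged:
At the end, for the whole second after the job is handed in: All four rim sections are clicked shut (each at least 6.8 of 8 mm down), the box stands level and still on the table within 30 mm of its starting place, and the bottle, jar and cassette are within 20 mm of theirs (value of joint each of corner_far_left, corner_far_right, corner_near_left, corner_near_right above 0.0068 m and distance of kit_box from where it was at the start of the episode below 0.03 m and angle between kit_box's own z axis and vertical below 0.05 rad and height (world z) of kit_box below 0.006 m and linear speed of kit_box below 0.01 m/s and distance of each of gel_bottle, sample_jar, test_cassette from where it was at the start of the episode below 0.02 m); the robot touches nothing.
It fails at once if the box is lifted (10 mm) or tipped (0.15 rad) (height (world z) of kit_box above 0.01 m or angle between kit_box's own z axis and vertical above 0.15 rad).
It fails at once if the box is pushed more than 30 mm from its place (distance of kit_box from where it was at the start of the episode above 0.03 m).
It fails at once if the robot presses on the box with more than 60 N (contact force between any of the fingers, the arm and kit_box above 60 N).
It fails at once if the bottle, jar or cassette is moved more than 20 mm (distance of any of gel_bottle, sample_jar, test_cassette from where it was at the start of the episode above 0.02 m).
It also fails if it takes over 48 s, if anything falls off the work surface, if the arm or the gripper's body presses on something with over 40 N, if the wrist force passes 120 N, or if a joint passes its speed limit or range.

## Robot

A 6-joint arm with a two-finger parallel gripper is mounted at the origin on the work surface. World frame = base frame: x ahead of the robot, y to its left, z up, the work surface at z = 0. Lengths are in m, angles in rad, forces in N, time in s.
With the tool pointing down it reaches from about 0.375 to 0.925 m from the base axis. Payload 5.7 kg.
Tool frame: the origin (TCP) lies midway between the tips of the shut fingers; the grasp point (between the pads) lies 19 mm behind it; z points along the fingers, y is the direction in which the jaws open and shut (so a half turn about z gives the same grasp; the last joint's range is limited). The gripper opens to 85 mm and grips with 20 to 120 N. Pads are 22 mm wide; open, the fingers measure 114 mm over their backs; the gripper's body (76 mm by 85 mm) begins 54 mm behind the grasp point. The pads swing forward as they close: fully open they stand 13 mm farther back than shut.
Start: joints at [-1.349, 0.359, 1.51, -0, 1.272, -0.115], TCP at [0.198, -0.566, 0.231] pointing down, gripper open.
Joint ranges: [-2.97, 2.97], [-1.01, 2.36], [0.21, 2.38], [-0.96, 4.11], [0.2, 2.71], [-2.98, 2.98]. Speed limits (rad/s): [2.39, 2.39, 3.14, 3.14, 3.14, 3.14].

## Interface

Orientations are given as [roll, pitch, yaw] about the fixed x, y, z axes, in that order (R = Rz(yaw) Ry(pitch) Rx(roll)).
In Python, from rig import manip gives the robot as it stands. Calls block until the motion is done:
- manip.move_pose(position, orientation): joint-space move of the TCP to a pose.
- manip.move_l(position, rotation=None, vel=0.15, guard=None): straight line of the TCP; rotation=None keeps the orientation; vel is the mean speed in m/s. With guard (N) it stops when the force on the tool has changed by that much, and returns True; else False.
- manip.goto_joints(angles): joint-space move.
- manip.command_gripper(opening, strength=None): finger opening in m; strength is the grip in N (None keeps the last); returns when the fingers have stopped.
- manip.dwell(seconds).
- manip.solve_ik(position, orientation): joint angles nearest the present ones, or None.
- manip.read_camera(name): name is "side" or "top" or "wrist"; returns a dict with "image" (480x640x3 uint8, red, green, blue), "z_map" (480x640 float32, m along the optical axis (not along the pixel's ray), 0 where there is no reading), "vertical_fov" (degrees; the focal length in pixels is half the picture's height over the tangent of half this angle, whatever the lens; pixels are square), "cx", "cy" (the principal point, pixels), "R" (3x3) and "t" (3): a world point X has camera coordinates R X + t; the wrist camera has in their place "mount" (4x4, takes a point from camera to tool coordinates, whose origin is the TCP and whose axes are the flange's). Camera axes: x right, y down, z forward; pixel columns grow to the right and rows downward; lengths in m; the calibration is good to about 2 mm. The wrist camera is an equidistant fisheye: a pixel r from the principal point sees the ray r / f radians off the axis. A picture is of the moment at which its call begins: read the wrist's pose just before it.
A pose or a line that the arm cannot do raises manip.MotionError and nothing moves.
- manip.hand_in(): hands the job in, once; it reports no verdict.
Trained networks look in the newest picture that a camera, given by its name, has taken for a name from the list of things; names that differ only in an ending like _2 or _b are one class to them, and where a whole thing is asked for, a point or a joint stands for the part that bears it (a point fixed in the world has none). Each returns a list of dicts, best first, with "p" (0 to 1); they miss things now and then, are a little off and sometimes report something else, mostly with a low value. They report only what shows in the picture. A call takes as long as a camera call. They do not tell look-alikes from the thing itself.
- manip.look_for(camera, label): "xyz" ([x, y, z] in m, in world coordinates, good to about 4 mm: the middle of the surface that is visible of it).
- manip.trace(camera, label): "mask" (480x640 bool, what is visible of it).
- manip.landmark_of(camera, label): "xyz" ([x, y, z] in m, in world coordinates, good to about 4 mm: a listed point, or the origin of a listed thing).
Readings, each from a call of its own:
- manip.current_time(): time.
- manip.current_joints(): joint angles.
- manip.current_joint_velocities(): joint speeds.
- manip.current_effort(): joint torques, N m.
- manip.current_ee_pos(): TCP position.
- manip.current_ee_rot(): TCP orientation.
- manip.current_contact_force(): force on the tool from outside, world axes, zero at the start.
- manip.current_wrist_torque(): the same for the moment, N m.
- manip.current_width(): finger opening in m.
Only numpy, scipy, OpenCV 4.12 (cv2) and the standard library are available. Lean on these libraries where they do the work, as an engineer would, in place of code of your own. Each camera call takes 0.05 s, during which the arm holds its last target.

## Working session

There is one attempt and no reset: what is moved stays moved. The work goes in short steps, each a Python script; the robot and the scene stay as the last script left them, time stands still between calls to the robot, and variables do not carry over. Pictures are saved under pics/ and viewed, and the job is handed in when it is done.

```bash
mkdir -p pics; ls
python3 - <<'E'
from rig import manip
import cv2,numpy as np
print(manip.current_time())
for c in ("top","side"):
    d=manip.read_camera(c)
    cv2.imwrite(f"pics/{c}0.png",d["image"][:,:,::-1])
    np.savez(f"{c}0.npz",**d)
    for l in ("kit_box","press_far_left","press_far_right","press_near_left","press_near_right","gel_bottle","sample_jar","test_cassette"):
        print(c,l,[(np.round(r["xyz"],3).tolist(),round(r["p"],2)) for r in manip.landmark_of(c,l)])
print(manip.current_time(),manip.current_ee_rot())
E
```

```text
pics
0.0
top kit_box [([0.547, -0.173, 0.001], 0.96), ([0.731, -0.405, -0.002], 0.91), ([0.304, -0.156, -0.001], 0.88)]
top press_far_left [([0.826, -0.397, 0.072], 0.93), ([0.372, -0.128, 0.054], 0.64), ([0.64, -0.144, 0.072], 0.55)]
top press_far_right [([0.766, -0.49, 0.073], 0.73), ([0.598, -0.251, 0.071], 0.59), ([0.353, -0.206, 0.052], 0.57)]
top press_near_left [([0.493, -0.097, 0.074], 0.83), ([0.264, -0.108, 0.052], 0.65), ([0.7, -0.314, 0.07], 0.63)]
top press_near_right [([0.633, -0.413, 0.07], 0.86), ([0.243, -0.188, 0.058], 0.82), ([0.457, -0.198, 0.074], 0.74)]
top gel_bottle [([0.578, 0.03, -0.002], 0.66)]
top sample_jar [([0.511, -0.355, -0.003], 0.57)]
top test_cassette [([0.71, -0.209, 0.002], 0.62)]
side kit_box [([0.302, -0.162, -0.003], 0.82), ([0.732, -0.399, 0.003], 0.65)]
side press_far_left [([0.366, -0.134, 0.054], 0.87), ([0.831, -0.401, 0.071], 0.74), ([0.635, -0.142, 0.072], 0.65)]
side press_far_right [([0.766, -0.492, 0.071], 0.76), ([0.6, -0.25, 0.071], 0.67), ([0.459, -0.202, 0.071], 0.65), ([0.355, -0.208, 0.052], 0.51)]
side press_near_left [([0.493, -0.093, 0.074], 0.66), ([0.256, -0.106, 0.056], 0.45)]
side press_near_right [([0.458, -0.205, 0.072], 0.84), ([0.638, -0.408, 0.072], 0.84), ([0.716, -0.211, 0.002], 0.52)]
side gel_bottle [([0.576, 0.029, -0.002], 0.86), ([0.6, -0.248, 0.07], 0.6)]
side sample_jar [([0.506, -0.359, 0.001], 0.73)]
side test_cassette [([0.714, -0.213, -0.0], 0.48)]
0.9 [-3.14157155e+00  1.66806638e-05  3.36862269e-01]
```

View pics/top0.png

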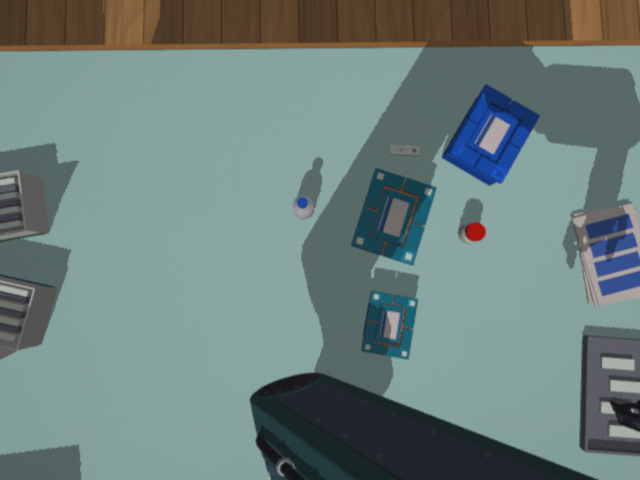

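View pics/side0.png

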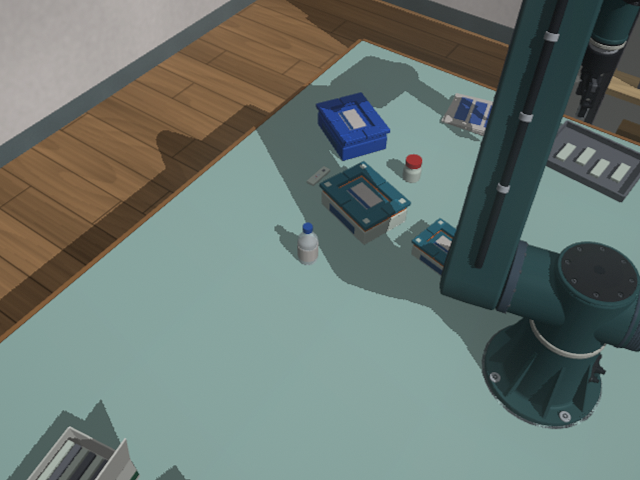

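Run:
```python
import cv2,numpy as np
d=np.load("top0.npz"); im=d["image"][:,:,::-1]
c=im[150:370,330:460]; cv2.imwrite("pics/crop0.png",cv2.resize(c,None,fx=2.7,fy=2.7,interpolation=cv2.INTER_CUBIC))
# fit box pose from network points + refine with white squares
f=240/np.tan(np.radians(d["vertical_fov"]/2)); R,t=d["R"],d["t"]
P=np.array([[.6375,-.143],[.599,-.2505],[.493,-.095],[.4575,-.2015]])
B=np.array([[76,56],[76,-56],[-76,56],[-76,-56]])/1000
def fit(P):
    a=P-P.mean(0); yaw=np.arctan2((B[:,0]*a[:,1]-B[:,1]*a[:,0]).sum(),(B*a).sum()); c,s=np.cos(yaw),np.sin(yaw)
    Q=B@np.array([[c,s],[-s,c]])+P.mean(0); return P.mean(0),yaw,Q,np.linalg.norm(Q-P,axis=1)
m,y,Q,e=fit(P);print("net",m,y,e*1e3)
hsv=cv2.cvtColor(d["image"],cv2.COLOR_RGB2HSV)
W=[]
for q in Q:
    X=R@np.r_[q,.072]+t; u=f*X[0]/X[2]+d["cx"]; v=f*X[1]/X[2]+d["cy"]
    u0,v0=int(round(u)),int(round(v)); S=hsv[v0-8:v0+9,u0-8:u0+9].astype(int)
    w=np.clip(140-S[...,1],0,None)*1.; 
    mask=(S[...,1]<110); n,l,st,ce=cv2.connectedComponentsWithStats(mask.astype(np.uint8))
    i=min(range(1,n),key=lambda i:np.hypot(*(ce[i]-8))); uu,vv=ce[i]+[u0-8,v0-8]
    ray=R.T@np.array([(uu-d["cx"])/f,(vv-d["cy"])/f,1]); o=-R.T@t; k=(.072-o[2])/ray[2]
    W.append((o+k*ray)[:2]); print((round(u,1),round(v,1)),(uu,vv),st[i][4],W[-1])
m,y,Q,e=fit(np.array(W));print("img",m,y,e*1e3);print(Q)
```

```text
net [ 0.54675 -0.1725 ] -0.3290989258008733 [1.29343464 1.63386878 0.09250096 0.95673122]
(np.float64(380.2), np.float64(175.4)) (np.float64(380.0181818181818), np.float64(175.6727272727273)) 55 [ 0.63626924 -0.14368702]
(np.float64(428.1), np.float64(190.6)) (np.float64(427.82456140350877), np.float64(191.0701754385965)) 57 [ 0.5996154  -0.24945348]
(np.float64(360.0), np.float64(240.2)) (np.float64(359.56140350877195), np.float64(240.5438596491228)) 57 [ 0.49211393 -0.09394413]
(np.float64(408.6), np.float64(255.6)) (np.float64(408.2641509433962), np.float64(256.1320754716981)) 53 [ 0.45568347 -0.20021251]
img [ 0.54592051 -0.17182429] -0.331295865125765 [0.28358469 0.06278756 0.25656571 0.21819936]
[[ 0.6360028  -0.1435899 ]
 [ 0.59957271 -0.24949952]
 [ 0.49226831 -0.09414905]
 [ 0.45583822 -0.20005868]]
```

View pics/crop0.png

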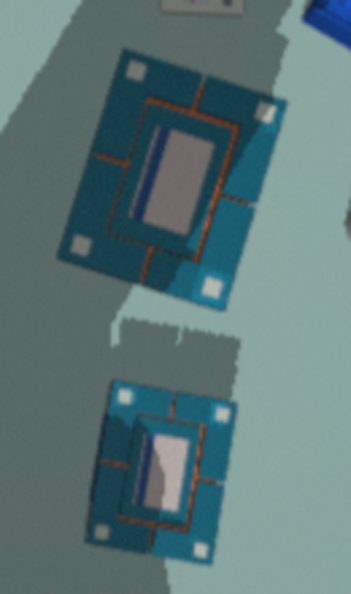

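Which boxes could be meant (top picture): blue box (490,135), excluded by colour; small teal box (390,325), excluded by size; large teal box (395,217), which is the larger of the teal pair. The crop confirms the large one, with four white marks and all sections up. Starting with the near right corner.

```bash
cat > h.py <<'E'
from rig import manip
import numpy as np
Q=dict(fl=[.6360,-.1436],fr=[.5996,-.2495],nl=[.4923,-.0941],nr=[.4558,-.2001])
ROT=[np.pi,0,-.3313]
def press(k,zend=.0660,guard=25):
    x,y=Q[k]
    manip.move_l([x,y,.082],ROT,vel=.12)
    f0=manip.current_contact_force()
    z=.076
    g=manip.move_l([x,y,.075],vel=.03,guard=guard)
    while not g and z>zend+1e-6:
        z=max(z-.002,zend)
        g=manip.move_l([x,y,z],vel=.02,guard=guard)
        print(k,round(z,4),g,np.round(manip.current_ee_pos(),4),np.round(manip.current_contact_force()-f0,1))
        if g: break
    manip.move_l([x,y,.10],vel=.12)
E
python3 - <<'E'
from h import *
manip.command_gripper(0.0)
for k,q in Q.items():
    s=manip.solve_ik(q+[.1],ROT); print(k,None if s is None else np.round(s,2))
manip.move_pose(Q["nr"]+[.15],ROT)
press("nr")
print(manip.current_time(),manip.current_width())
d=manip.read_camera("top")
import cv2
cv2.imwrite("pics/top1.png",d["image"][:,:,::-1])
d=manip.read_camera("wrist")
cv2.imwrite("pics/wrist1.png",d["image"][:,:,::-1])
E
```

```text
fl [-0.33  0.56  1.52 -0.    1.06  1.57]
fr [-0.5   0.56  1.53 -0.    1.05  1.4 ]
nl [-0.33  0.39  1.87 -0.    0.89  1.58]
nr [-0.55  0.38  1.87 -0.    0.89  1.35]
nr 0.074 False [ 0.4558 -0.2001  0.0741] [0.1 0.5 0.9]
nr 0.072 False [ 0.4561 -0.2002  0.0721] [-0.5 -0.7  1. ]
nr 0.07 False [ 0.4561 -0.2003  0.0702] [-0.   0.1  3.7]
nr 0.068 False [ 0.4554 -0.1998  0.0677] [-0.8 -0.1 -0.2]
nr 0.066 False [ 0.4555 -0.1999  0.0657] [0.  0.2 0.5]
6.1167 -1.5214462652057344e-05
```

View pics/wrist1.png

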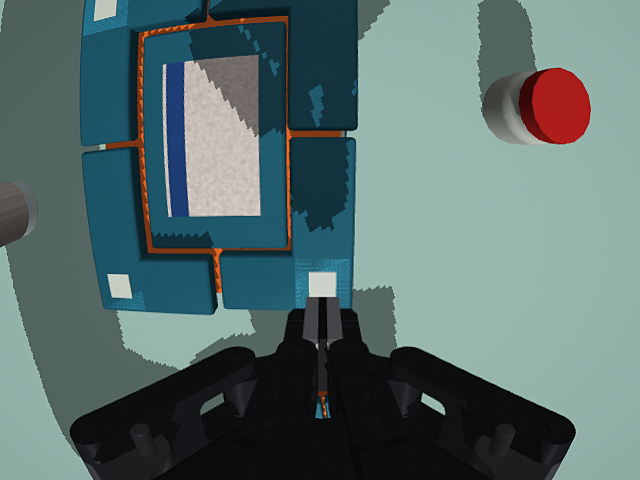

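View pics/top1.png

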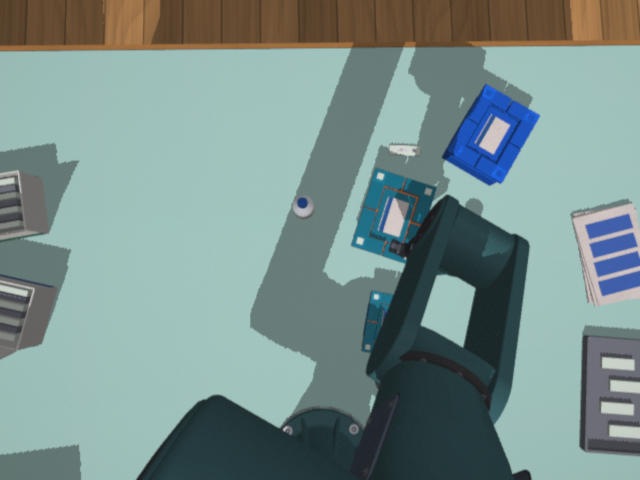

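The wrist view shows the tip over the near-right mark (322,284). The box hasn't shifted and the jar (545,105) is untouched. The force dropping away at 68 mm fits a snap. On to the other three.

Run:
```python
from h import *
for k in ("nl","fl","fr"): press(k)
manip.move_l(Q["fr"]+[.20],vel=.15)
print(manip.current_time())
manip.goto_joints([-1.349, 0.359, 1.51, -0, 1.272, -0.115])
print(manip.current_time())
import cv2
for c in ("top","side"):
    d=manip.read_camera(c); np.savez(c+"2.npz",**d)
    im=d["image"][:,:,::-1]
    a=im[150:280,330:460] if c=="top" else im[140:260,290:430]
    cv2.imwrite(f"pics/{c}2.png",cv2.resize(a,None,fx=4,fy=4,interpolation=cv2.INTER_CUBIC))
    f=240/np.tan(np.radians(d["vertical_fov"]/2)); R,t=d["R"],d["t"]
    for k,q in Q.items():
        def hgt(dd):
            X=R@np.r_[q,.068]+t; u=int(round(f*X[0]/X[2]+d["cx"])); v=int(round(f*X[1]/X[2]+d["cy"]))
            z=np.median(dd["z_map"][v-3:v+4,u-3:u+4]); 
            p=R.T@(np.array([(u-d["cx"])/f*z,(v-d["cy"])/f*z,z])-t); return p[2]
        print(c,k,round(hgt(np.load(c+"0.npz")),4),"->",round(hgt(d),4))
    for l in ("kit_box","gel_bottle","sample_jar","test_cassette"):
        print(c,l,[(np.round(r["xyz"],3).tolist(),round(r["p"],2)) for r in manip.landmark_of(c,l)])
```

```text
nl 0.074 False [ 0.4923 -0.0941  0.074 ] [ 0.3 -0.3  1.8]
nl 0.072 False [ 0.4926 -0.0942  0.0721] [-1.   0.   1.5]
nl 0.07 False [ 0.4926 -0.0942  0.0702] [-0.5  0.4  4.8]
nl 0.068 False [ 0.4918 -0.094   0.0677] [-0.3 -0.8  0.8]
nl 0.066 False [ 0.492  -0.094   0.0657] [-0.2 -0.7  1.1]
fl 0.074 False [ 0.636  -0.1436  0.074 ] [-0.6 -0.5 -0.7]
fl 0.072 False [ 0.6363 -0.1437  0.0721] [-0.9 -0.8 -0.1]
fl 0.07 False [ 0.6363 -0.1437  0.0704] [-0.5  0.3  3.6]
fl 0.068 False [ 0.6356 -0.1435  0.0676] [-1.5 -0.6 -0.7]
fl 0.066 False [ 0.6356 -0.1435  0.0655] [-0.2 -1.2 -0.7]
fr 0.074 False [ 0.5996 -0.2495  0.074 ] [ 0.3 -0.2 -0.3]
fr 0.072 False [ 0.5998 -0.2496  0.0721] [0.8 0.2 1. ]
fr 0.07 False [ 0.5998 -0.2497  0.0704] [ 0.1 -0.2  4.2]
fr 0.068 False [ 0.5992 -0.2493  0.0676] [0.5 0.3 0. ]
fr 0.066 False [ 0.5993 -0.2493  0.0655] [ 0.2 -0.8 -0.8]
16.85
18.7083
top fl 0.0716 -> 0.0635
top fr 0.0714 -> 0.0635
top nl 0.0715 -> 0.064
top nr 0.0715 -> 0.0643
top kit_box [([0.302, -0.155, -0.001], 0.87), ([0.734, -0.408, -0.003], 0.84), ([0.542, -0.171, 0.001], 0.79)]
top gel_bottle [([0.574, 0.029, -0.002], 0.84), ([0.639, -0.141, 0.062], 0.59)]
top sample_jar [([0.511, -0.356, -0.003], 0.61)]
top test_cassette []
side fl 0.0726 -> 0.0643
side fr 0.0726 -> 0.0639
side nl 0.0719 -> 0.0642
side nr 0.0726 -> 0.065
side kit_box [([0.546, -0.172, 0.0], 0.75), ([0.304, -0.164, -0.003], 0.69), ([0.734, -0.402, -0.001], 0.58)]
side gel_bottle [([0.578, 0.029, -0.001], 0.83)]
side sample_jar []
side test_cassette [([0.497, -0.093, 0.065], 0.7), ([0.716, -0.215, 0.002], 0.62)]
```

View pics/top2.png

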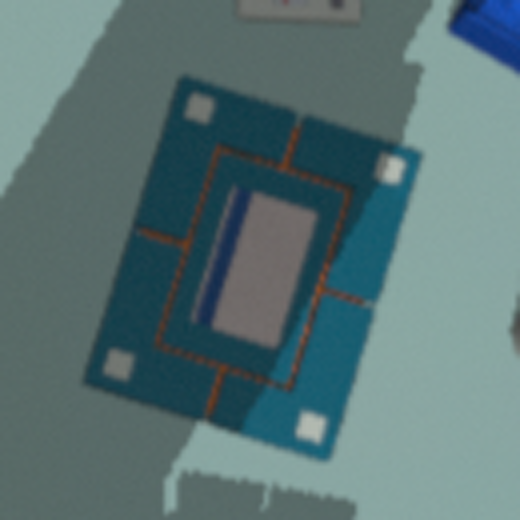

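View pics/side2.png

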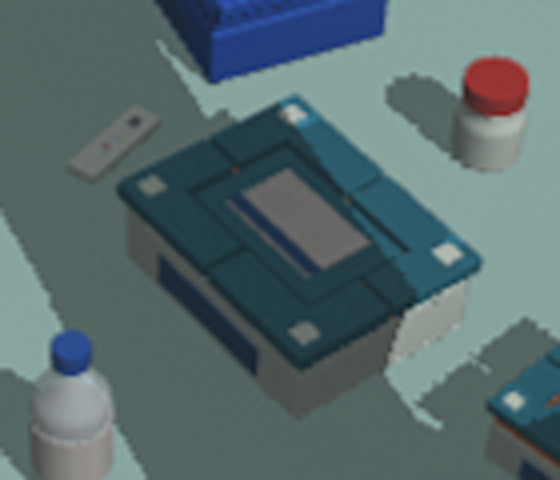

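Both views show the large teal box level and in place, with no seal showing under the rim. The side crop shows the four marks at (293,113), (152,185), (303,333) and (446,253), all flush. Bottle, jar and cassette are undisturbed and the arm is clear.

```bash
python3 -c "
from rig import manip
manip.hand_in()"
```

```text
the job is handed in; nothing more can be done
```

All four corner sections of the large teal box's lid are clicked shut, and the job is handed in. I pressed them one at a time with the closed fingertips: near right, near left, far left, far right. Each resisted with about 4–5 N at my readings, then gave way at around 68 mm. The 25 N stop never tripped, and the arm was back at its start pose by 18.7 s.

**Lid:** depth readings put the section tops at 63.5–65.0 mm, down from 71.4–72.6 mm. That is a drop of about 7.2–8.7 mm each, with near right the smallest (7.2 from the top camera, 7.6 from the side).

**Box and bystanders:** the networks put the box within about 5 mm of where it started and the bottle within about 4 mm, which is within their error. The jar (top camera) and the cassette (side camera) were each found by only one camera in the last check. Both were within about 6 mm of their start and look unmoved in the pictures.

**Stray reports:** the networks also gave two wrong hits on the box's corner marks, one as the bottle and one as the cassette. I ignored both.

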